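# Refit the latch knob of a repainted cupboard door

## Task

The cupboard door has been repainted and needs its latch knob back: take the bar-shaped knob out of the drilled offcut and pass its square spindle down through the plate on the door, through the latch and out of the back, until its collar sits fully down on the plate. Do not force it: the latch inside may stand turned, so when the spindle stops short, keep the pressure light and feel for the angle at which it slips in. Then try the latch: turn the knob clockwise until the bolt at the door's edge is drawn right in, turn it back so that the bolt comes fully out again, let go, and leave the other knobs and things where they are.

Things in the scene. Friction and masses are not known exactly. Their poses are not given: they have to be found in the camera images.
- bar_knob: Loose steel T-bar knob, 0.2 to 0.3 kg, standing upright in one of the three holes of the offcut. Origin: centre of the underside of its collar, z up. Collar 34 mm across, 6 mm high, then a neck 18 mm across. Its spindle goes down from the origin: 11 mm square (sides parallel to the knob's x and y, so alike every quarter turn) to -40 mm, then turned round, 11.5 mm, with a domed end.
- bar_grip (a point): Centre of the knob's crossbar, 39 mm above the knob's origin, axes as the knob's. The bar is 64 mm long along x, 16 mm wide along y and 18 mm high; grasp it from above across the 16 mm.
- spindle_tip (a point): Rounded lower end of the spindle, on its axis, 52 mm below the knob's origin.
- door: Navy panelled cupboard door lying face up on two battens, 320 x 460 x 22 mm, face 67 mm above the counter; it does not move. Origin: on the counter straight under the axis of the knob hole, z up. x points to the lock edge (40 mm from the axis), y along that edge; the door reaches from -280 to +40 mm in x and -300 to +160 mm in y.
- hole_mouth (a point): Centre of the round 19.5 mm hole in the 46 mm square steel plate on the door, level with the plate's top face, 71 mm above the counter; axes as the door's. The collar sits here when the knob is home. Below the 4 mm plate a wider bore (22 mm square) leads through the door to the latch on its back.
- follower_top (a point): Axis point level with the top of the follower, 30 mm below the plate's top: a turning block 13 mm thick with a 12.5 mm square hole, out of sight. Axes as the door's, not the follower's: its own angle is not measured. It starts at any angle that is well out of square with the door, held by light friction. The spindle's square part enters only within about 8 degrees of it.
- back_plate (a point): Centre of the round 13.5 mm hole in the latch's 4 mm back plate, level with its upper face, 45 mm below the plate's top; axes as the door's. The spindle's round end passes it last. A spindle that does not match the follower stops with the collar 10 mm above the plate; pushing there with more than 20 N would bruise the latch.
- latch_bolt (a joint): Spring bolt at the lock edge, m: 0 = fully out (12 mm past the edge), 0.012 = flush. Turning the knob clockwise seen from above draws it: free play until the follower stands 80 degrees clockwise of square with the door, then 10 mm over the next 15 degrees, dead stop 7 degrees later. Spindle play and give add some 15 degrees. Takes up to 0.25 N m. Anticlockwise draws nothing.
- offcut: Heavy softwood offcut 250 x 68 x 65 mm, fixed, with three 20 mm square holes along its x at -75, 0 and +75 mm, in which the three knobs stand in any order, collars on its top at 65 mm. Origin: centre of its underside.
- round_knob: Another, smaller knob in the offcut: round mushroom 36 mm across, 33 mm high, with a thin stem. Leave it. Origin: underside of its foot.
- ball_knob: Another, smaller knob in the offcut: a 28 mm ball on a foot, 41 mm high, with a thin stem. Leave it. Origin: underside of its foot.
- screwdriver: Screwdriver, 190 mm, lying on the sunk panel of the door. Leave it.
- hinge: Open brass butt hinge, 64 x 55 mm, lying on the sunk panel of the door. Leave it.
- tape_roll: Roll of masking tape, 100 mm across, 25 mm high, on the counter beyond the door. Leave it.
- paint_tin: Closed paint tin, 100 mm across, 115 mm high, beyond the door. Leave it.
- mug: White mug, 82 mm across, 95 mm high, beyond the door and the offcut. Leave it.
- candle_glass: Amber candle glass, 74 mm across, 70 mm high, to the left of the offcut. Leave it.

How it is judged:
By the outcome, as a careful person would: the job done as asked, in the order asked, and still so for the second after the job is handed in, with the robot touching nothing.
It also fails if it takes over 64 s, if anything falls off the work surface, if the arm or the gripper's body presses on something with over 40 N, if the wrist force passes 120 N, or if a joint passes its speed limit or range.

## Robot

A 6-joint arm with a two-finger parallel gripper is mounted at the origin on the work surface. World frame = base frame: x ahead of the robot, y to its left, z up, the work surface at z = 0. Lengths are in m, angles in rad, forces in N, time in s.
With the tool pointing down it reaches from about 0.3 to 0.825 m from the base axis. Payload 5.4 kg.
Tool frame: the origin (TCP) lies midway between the tips of the shut fingers; the grasp point (between the pads) lies 19 mm behind it; z points along the fingers, y is the line along which they close (so a half turn about z gives the same grasp; the last joint's range is limited). The gripper opens to 92 mm and grips with 3 to 60 N. Pads are 20 mm wide; open, the fingers measure 128 mm over their backs; the gripper's body (75 mm by 189 mm) begins 69 mm behind the grasp point.
Start: joints at [-1.386, 0.158, 1.597, -0, 1.386, -0.21], TCP at [0.221, -0.531, 0.215] pointing down, gripper open.
Joint ranges: [-2.91, 2.91], [-0.94, 2.29], [0.18, 2.7], [-1.29, 4.43], [0.17, 2.64], [-3, 3]. Speed limits (rad/s): [2.57, 2.57, 3.14, 3.14, 3.14, 3.14].

## Interface

Orientations are given as a unit quaternion [x, y, z, w].
In Python, from plant import robot gives the robot as it stands.
- The arm moves only by the tool servo_tool, never from a script. Its argument "moves" is a list of rows, each a list of 7 numbers: the shift along the world's x, y, z in units of 3 cm (1.0 is 3 cm), then the turn, a rotation vector about the world's x, y, z in units of 0.1 rad (1.0 is 0.1 rad), then the opening, from -1 (shut) to 1 (fully open). In form: [[x, y, z, ax, ay, az, grip], ...]. A call has 1 to 10 rows; each row shifts and turns the commanded pose from where the row before left it; what a row does not reach is not made up. A row lasts 1/10 s, in which the tool goes at most 50 mm and 8.59 degrees, less where a joint would pass 70% of its speed; a pose out of reach is approached as far as the arm can. A call with a number of a shift or a turn outside -1 to 1 is refused whole. A call with a gripper value outside its range is refused whole. The fingers move at their own pace and stop on an object; the grip force is fixed at half the most. Time passes only in rows, so rows that do not move let the fingers close. It gives the time, the measured TCP pose, the force, the opening and the grip force at its end, in the units of the state.
- robot.get_state(): the state, without advancing time (a new reading comes with each control period).
- robot.camera(name): name is "scene" or "side" or "wrist"; returns the picture (384x512x3 uint8, red, green, blue); there is no depth.
- robot.camera_params(name): a dict with "mtx" (3x3 intrinsics, pixels), "R" (3x3) and "t" (3): a world point X has camera coordinates R X + t; the wrist camera has in their place "T_tool_cam" (4x4, takes a point from camera to tool coordinates, whose origin is the TCP and whose axes are the flange's). Camera axes: x right, y down, z forward; pixel columns grow to the right and rows downward; lengths in m; the calibration is good to about 2 mm. A picture is of the moment at which its call begins: read the wrist's pose just before it. camera_params takes no time and is no camera call.
- robot.close_job(): hands the job in; it is judged then, once.
The state is a dict: "t": time; "q": joint angles; "joint_velocities": joint speeds; "effort": joint torques, N m; "position": TCP position; "eef_rot": TCP orientation; "wrist_force": force on the tool from outside, world axes, zero at the start; "torque": the same for the moment, N m; "grip_width": finger opening in m; "grasp_force": force on a finger pad.
Only numpy, scipy, OpenCV 4.12 (cv2) and the standard library are available. Lean on these libraries where they do the work, as an engineer would, in place of code of your own. Each camera call takes 0.05 s, during which the arm holds its last target. There are 200 camera calls.

## Working session

There is one attempt and no reset: what is moved stays moved. The work goes in short steps, Python scripts to look and compute and a tool call to move; the robot and the scene stay as the last step left them, time stands still between calls to the robot, and variables do not carry over. Pictures are saved under pics/ and viewed, at most 10 in all, crops included, and the job is handed in when it is done.

Besides the shell and the picture viewer there is one more tool, called after "Emit:" as name(argument=value, ...), one argument or row to a line, values as JSON. servo_tool: Moves the arm, as the interface text tells. Its arguments: {"type":"object","properties":{"moves":{"type":"array","items":{"type":"array","items":{"type":"number","minimum":-1,"maximum":1}}}},"required":["moves"]}

```bash
mkdir -p pics; ls; python3 - <<'E'
from plant import robot
import cv2, numpy as np
ims=[]
for n in ("scene","side"):
    im=robot.camera(n)[:,:,::-1].copy(); cv2.imwrite(f"pics/{n}0.png",im); ims.append(im)
    p=robot.camera_params(n); print(n,p)
print(robot.camera_params("wrist"))
s=robot.get_state(); print(s)
E
```

```text
pics
scene {'mtx': array([[362.64545792,   0.        , 259.7865735 ],
       [  0.        , 362.64545792, 189.18694558],
       [  0.        ,   0.        ,   1.        ]]), 'R': array([[ 0.24210405,  0.97001402,  0.02141087],
       [ 0.51852681, -0.11070346, -0.84786478],
       [-0.82007047,  0.21637361, -0.52978003]]), 't': array([-0.25137332, -0.20039065,  1.39422154])}
side {'mtx': array([[459.33104055,   0.        , 264.10544921],
       [  0.        , 459.33104055, 191.4695311 ],
       [  0.        ,   0.        ,   1.        ]]), 'R': array([[-0.99508557, -0.09756027,  0.01693216],
       [-0.06295764,  0.49138766, -0.86866248],
       [ 0.07642669, -0.86545951, -0.49511494]]), 't': array([0.55631746, 0.0462397 , 1.30718516])}
{'mtx': array([[286.85795986,   0.        , 255.30321958],
       [  0.        , 286.85795986, 191.81469473],
       [  0.        ,   0.        ,   1.        ]]), 'T_tool_cam': array([[ 1.49050203e-04, -9.55009153e-01, -2.96576289e-01,
         8.46485680e-02],
       [ 9.99999966e-01,  2.06224807e-04, -1.61497674e-04,
         2.31659668e-04],
      
[... 185 characters left out ...]
ay([-1.38609501e+00,  1.58969756e-01,  1.59807457e+00, -8.38315961e-06,
        1.38621352e+00, -2.10139505e-01]), 'joint_velocities': array([ 1.27532204e-03, -3.27117099e-03, -2.64148002e-03, -8.49330868e-04,
        4.88685819e-05, -2.35913459e-05]), 'effort': array([ 4.88266105e-04, -3.86505854e+01, -3.22958636e+01,  7.03482167e-02,
        3.39925883e-02, -5.54080430e-05]), 'position': array([ 0.22103273, -0.53021679,  0.21374242]), 'eef_rot': array([ 9.80575310e-01,  1.96141194e-01,  6.47017372e-06, -8.32580614e-04]), 'wrist_force': array([0.47159395, 0.34544479, 0.633116  ]), 'torque': array([-0.01252224, -0.01135108,  0.06459792]), 'grasp_force': 0.0, 'grip_width': 0.0919320380365695}
```

View pics/scene0.png

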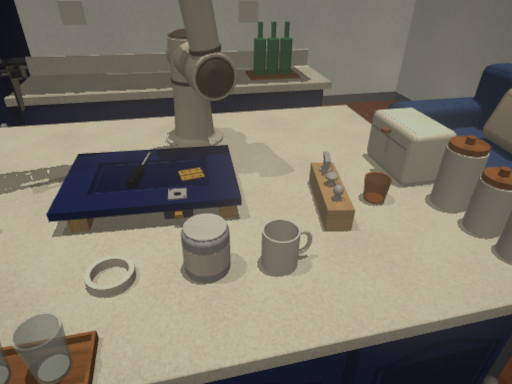

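View pics/side0.png

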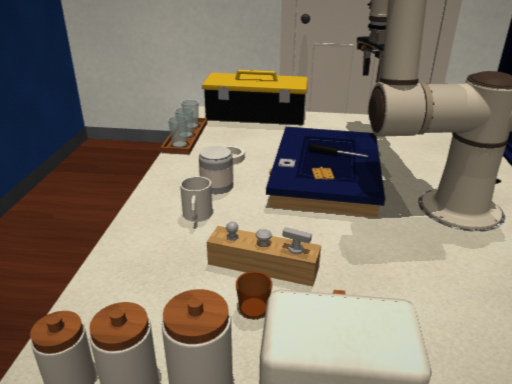

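Scene: steel plate at (177,194), bar knob at (326,158), the offcut hole nearest the robot. Side: plate at (287,162), bar knob at (297,237).

```bash
cat > h.py <<'E'
import numpy as np, cv2
from scipy.spatial.transform import Rotation as Ro
from plant import robot
def cam(name, st=None):
    p=robot.camera_params(name); K=p["mtx"]
    if name=="wrist":
        T=np.eye(4); T[:3,:3]=Ro.from_quat(st["eef_rot"]).as_matrix(); T[:3,3]=st["position"]
        W=T@p["T_tool_cam"]; R=W[:3,:3].T; return K,R,-R@W[:3,3]
    return K,p["R"],p["t"]
def ray(c,px):
    K,R,t=c; d=R.T@np.linalg.solve(K,[px[0],px[1],1]); return -R.T@t, d
def onz(c,px,z):
    o,d=ray(c,px); return o+d*(z-o[2])/d[2]
def proj(c,X):
    K,R,t=c; v=K@(R@np.asarray(X)+t); return v[:2]/v[2]
def yaw(st):  # heading of tool y axis in world, degrees
    y=Ro.from_quat(st["eef_rot"]).as_matrix()[:,1]; return np.degrees(np.arctan2(y[1],y[0]))
def show(st): print("t",round(st["t"],2),"p",np.round(st["position"],4),"yaw",round(yaw(st),1),"z",np.round(Ro.from_quat(st["eef_rot"]).as_matrix()[:,2],3),"F",np.round(st["wrist_force"],1),"M",np.round(st["torque"],2),"w",round(st["grip_width"],4),"q6",np.round(st["q"],2))
E
python3 - <<'E'
from h import *
s=cam("scene");d=cam("side"); st=robot.get_state(); show(st)
for n,a,b,z in (("plate",(177,194),(287,162),.071),("bar",(326,157),(297,236),.104),("ball",(338,190),(232,228),.09)):
    print(n,onz(s,a,z),onz(d,b,z))
# door face corners
print([onz(s,p,.067).round(3) for p in ((237,150),(241,201),(66,211),(76,158))])
print([onz(d,p,.067).round(3) for p in ((283,128),(377,135),(381,203),(271,194))])
E
```

```text
t 0.1 p [ 0.221  -0.5302  0.2137] yaw -67.4 z [-0.     0.002 -1.   ] F [0.5 0.3 0.6] M [-0.01 -0.01  0.06] w 0.0919 q6 [-1.39  0.16  1.6  -0.    1.39 -0.21]
plate [ 0.50777496 -0.08604397  0.071     ] [ 0.49931259 -0.08532017  0.071     ]
bar [0.45068805 0.34073235 0.104     ] [0.45565863 0.34399885 0.104     ]
ball [0.60391784 0.3106481  0.09      ] [0.60319092 0.31058997 0.09      ]
[array([0.28 , 0.113, 0.067]), array([0.567, 0.068, 0.067]), array([ 0.522, -0.344,  0.067]), array([ 0.238, -0.368,  0.067])]
[array([ 0.529, -0.367,  0.067]), array([ 0.201, -0.348,  0.067]), array([0.244, 0.116, 0.067]), array([0.531, 0.106, 0.067])]
```

Emit:
servo_tool(
  moves=[
    [0.26, 0.97, 0.2, 0, 0, 0.74, 1],
    [0.26, 0.97, 0.2, 0, 0, 0.74, 1],
    [0.26, 0.97, 0.2, 0, 0, 0.74, 1],
    [0.26, 0.97, 0.2, 0, 0, 0.74, 1],
    [0.26, 0.97, 0.2, 0, 0, 0.74, 1],
    [0.26, 0.97, 0.2, 0, 0, 0.74, 1],
    [0.26, 0.97, 0.2, 0, 0, 0.74, 1],
    [0.26, 0.97, 0.2, 0, 0, 0.74, 1],
    [0.26, 0.97, 0.2, 0, 0, 0.74, 1],
    [0.26, 0.97, 0.2, 0, 0, 0.74, 1],
  ],
)

```text
t: 1.1
position: [0.2991, -0.2384, 0.2744]
eef_rot: [0.843, 0.539, 0.0, -0.0]
wrist_force: [0.5, 0.3, 0.0]
grip_width: 0.0919
grasp_force: 0.0
```

Emit:
servo_tool(
  moves=[
    [0.26, 0.97, 0, 0, 0, 0.74, 1],
    [0.26, 0.97, 0, 0, 0, 0.74, 1],
    [0.26, 0.97, 0, 0, 0, 0.74, 1],
    [0.26, 0.97, 0, 0, 0, 0.74, 1],
    [0.26, 0.97, 0, 0, 0, 0.74, 1],
    [0.26, 0.97, 0, 0, 0, 0.74, 1],
    [0.26, 0.97, 0, 0, 0, 0.74, 1],
    [0.26, 0.97, 0, 0, 0, 0.74, 1],
    [0.26, 0.97, 0, 0, 0, 0.74, 1],
    [0.26, 0.97, 0, 0, 0, 0.74, 1],
  ],
)

```text
t: 2.1
position: [0.377, 0.0526, 0.2743]
eef_rot: [0.591, 0.807, -0.0, -0.0]
wrist_force: [0.4, -0.1, -0.2]
grip_width: 0.0921
grasp_force: 0.0
```

Emit:
servo_tool(
  moves=[
    [0.26, 0.97, -0.1, 0, 0, 0.74, 1],
    [0.26, 0.97, -0.1, 0, 0, 0.74, 1],
    [0.26, 0.97, -0.1, 0, 0, 0.74, 1],
    [0.26, 0.97, -0.1, 0, 0, 0.74, 1],
    [0.26, 0.97, -0.1, 0, 0, 0.74, 1],
    [0.26, 0.97, -0.1, 0, 0, 0.74, 1],
    [0.26, 0.97, -0.1, 0, 0, 0.74, 1],
    [0.26, 0.97, -0.1, 0, 0, 0.74, 1],
    [0.26, 0.97, -0.1, 0, 0, 0.74, 1],
    [0, 0, 0, 0, 0, 0, 1],
  ],
)

```text
t: 3.1
position: [0.4468, 0.3153, 0.2462]
eef_rot: [0.294, 0.956, -0.0, -0.001]
wrist_force: [-0.4, -1.0, 0.1]
grip_width: 0.0919
grasp_force: 0.0
```

```bash
python3 - <<'E'
from h import *
st=robot.get_state(); show(st)
im=robot.camera("wrist"); cv2.imwrite("pics/w1.png",im[:,:,::-1])
c=cam("wrist",st); print(proj(c,[.453,.342,.104]))
E
```

```text
t 3.1 p [0.4468 0.3153 0.2462] yaw 55.8 z [-0.002 -0.    -1.   ] F [-0.4 -1.   0.1] M [ 0.01 -0.15 -0.02] w 0.0919 q6 [ 0.39  0.07  1.63  0.    1.44 -0.58]
[278.10656528 172.28254057]
```

View pics/w1.png

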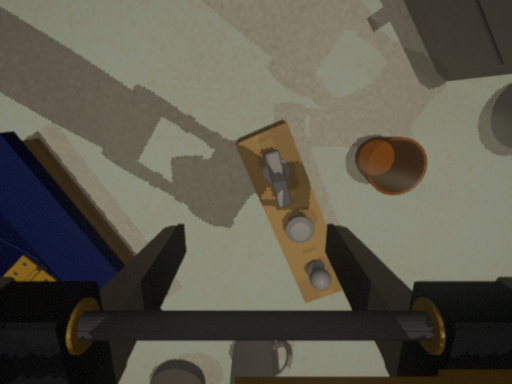

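Wrist view: offcut diagonal; bar knob from about (270,151) to (287,206), round knob (299,228), ball (319,275).

```bash
python3 - <<'E'
from h import *
st=robot.get_state(); c=cam("wrist",st)
im=cv2.imread("pics/w1.png"); hsv=cv2.cvtColor(im,cv2.COLOR_BGR2HSV)
m=((hsv[...,1]<50)).astype(np.uint8); r=np.zeros_like(m); r[146:210,260:294]=1; m&=r
n,l,s,ce=cv2.connectedComponentsWithStats(m)
for i in range(1,n):
  if s[i,4]>60:
    pts=np.argwhere(l==i)[:,::-1].astype(np.float32); print(s[i],ce[i],cv2.minAreaRect(pts))
sub=cv2.resize(im[135:240,235:345],None,fx=6,fy=6,interpolation=cv2.INTER_NEAREST); ms=cv2.resize(m[135:240,235:345],None,fx=6,fy=6,interpolation=0)
cn,_=cv2.findContours(ms,0,2); cv2.drawContours(sub,cn,-1,(0,0,255),1)
cv2.imwrite("pics/c1.png",sub[:600])
E
```

```text
[263 151  28  56 928] [277.34482759 176.34806034] ((278.8999938964844, 177.3000030517578), (55.901695251464844, 25.491174697875977), 63.43495178222656)
```

View pics/c1.png

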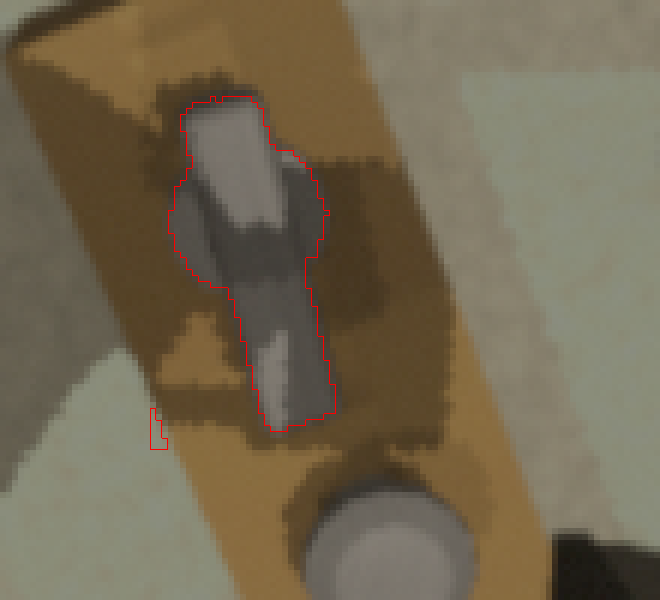

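```bash
python3 - <<'E'
from h import *
st=robot.get_state(); c=cam("wrist",st)
a=onz(c,(272.3,152.2),.113);b=onz(c,(285.5,205),.113); d=a-b
ang=np.degrees(np.arctan2(d[1],d[0])); m=(a+b)/2
print(a,b,np.linalg.norm(d),"bar dir",ang,"yaw target",ang-90,"center",m, "move/30mm",(m-st["position"])/.03, "dyaw(0.1rad)",np.radians(ang-90-yaw(st))*10)
c1=(254,217)
print("collar ctr",onz(c,(235+248/6,135+220/6),.071))
E
```

```text
[0.42906105 0.34780037 0.113     ] [0.48732791 0.32727646 0.113     ] 0.061775866726729446 bar dir 160.5957007478641 yaw target 70.5957007478641 center [0.45819448 0.33753841 0.113     ] move/30mm [ 0.3811224   0.78991744 -4.44946698] dyaw(0.1rad) 2.6061886606856315
collar ctr [0.45908507 0.33675616 0.071     ]
```

Emit:
servo_tool(
  moves=[
    [0.13, 0.24, -0.6, 0, 0, 0.87, 1],
    [0.13, 0.24, -0.8, 0, 0, 0.87, 1],
    [0.13, 0.24, -0.9, 0, 0, 0.86, 1],
    [0, 0, -0.9, 0, 0, 0, 1],
    [0, 0, -0.8, 0, 0, 0, 0],
    [0, 0, -0.8, 0, 0, 0, 0],
    [0, 0, -0.57, 0, 0, 0, 0],
    [0, 0, 0, 0, 0, 0, -0.2],
    [0, 0, 0, 0, 0, 0, -0.4],
    [0, 0, 0, 0, 0, 0, -1],
  ],
)

```text
t: 4.15
position: [0.46, 0.3347, 0.0881]
eef_rot: [0.17, 0.985, 0.001, 0.001]
wrist_force: [0.2, -0.2, -0.9]
grip_width: 0.0458
grasp_force: 0.0
```

Emit:
servo_tool(
  moves=[
    [0, 0, 0, 0, 0, 0, -1],
    [0, 0, 0, 0, 0, 0, -1],
    [0, 0, 0, 0, 0, 0, -1],
    [0, 0, 0, 0, 0, 0, -1],
    [0, 0, 0, 0, 0, 0, -1],
  ],
)

```text
t: 4.65
position: [0.4595, 0.3352, 0.0871]
eef_rot: [0.17, 0.986, 0.001, 0.0]
wrist_force: [0.5, 1.2, 2.4]
grip_width: 0.017
grasp_force: 30.0
```

```bash
python3 -c "
from h import *
show(robot.get_state())"
```

```text
t 4.65 p [0.4595 0.3352 0.0871] yaw 70.5 z [ 0.001  0.001 -1.   ] F [0.5 1.2 2.4] M [ 0.32 -0.19  0.  ] w 0.017 q6 [ 0.42  0.27  1.73  0.    1.14 -0.81]
```

Emit:
servo_tool(
  moves=[
    [0, 0, 0.3, 0, 0, 0, -1],
    [0, 0, 0.7, 0, 0, 0, -1],
    [0, 0, 0.9, 0, 0, 0, -1],
    [0, 0, 0.9, 0, 0, 0, -1],
    [0, 0, 0.9, 0, 0, 0, -1],
    [0, 0, 0.8, 0, 0, 0, -1],
    [0.1, -0.4, 0, 0, 0, 0, -1],
    [0.2, -0.8, 0, 0, 0, 0, -1],
    [0.2, -0.95, 0, 0, 0, 0, -1],
    [0.2, -0.95, 0, 0, 0, 0, -1],
  ],
)

```text
t: 5.65
position: [0.4791, 0.2397, 0.2194]
eef_rot: [0.169, 0.986, -0.001, -0.001]
wrist_force: [-0.2, -0.0, -2.4]
grip_width: 0.0167
grasp_force: 30.0
```

Emit:
servo_tool(
  moves=[
    [0.2, -0.95, 0, 0, 0, 0, -1],
    [0.2, -0.95, 0, 0, 0, 0, -1],
    [0.2, -0.95, 0, 0, 0, 0, -1],
    [0.2, -0.95, 0, 0, 0, 0, -1],
    [0.2, -0.95, 0, 0, 0, 0, -1],
    [0.2, -0.95, 0, 0, 0, 0, -1],
    [0.2, -0.95, 0, 0, 0, 0, -1],
    [0.2, -0.95, 0, 0, 0, 0, -1],
    [0.2, -0.95, 0, 0, 0, 0, -1],
    [0.2, -0.95, 0, 0, 0, 0, -1],
  ],
)

```text
t: 6.65
position: [0.5386, -0.045, 0.2194]
eef_rot: [0.17, 0.985, -0.0, -0.002]
wrist_force: [-0.1, 0.0, -1.9]
grip_width: 0.0166
grasp_force: 30.0
```

Emit:
servo_tool(
  moves=[
    [0.2, -0.95, 0, 0, 0, 0, -1],
    [0.1, -0.6, 0, 0, 0, 0, -1],
    [0, -0.3, 0, 0, 0, 0, -1],
    [0, 0, 0, 0, 0, 0, -1],
    [0, 0, 0, 0, 0, 0, -1],
    [0, 0, 0, 0, 0, 0, -1],
  ],
)

```text
t: 7.25
position: [0.5489, -0.0976, 0.2214]
eef_rot: [0.169, 0.986, 0.0, -0.0]
wrist_force: [0.4, -0.6, -2.6]
grip_width: 0.0165
grasp_force: 30.0
```

```bash
python3 - <<'E'
from h import *
st=robot.get_state(); show(st)
im=robot.camera("wrist"); cv2.imwrite("pics/w2.png",im[:,:,::-1])
c=cam("wrist",st); print(proj(c,[.503,-.086,.071]))
E
```

```text
t 7.25 p [ 0.5489 -0.0976  0.2214] yaw 70.6 z [-0.  0. -1.] F [ 0.4 -0.6 -2.6] M [ 0.08 -0.19 -0.04] w 0.0165 q6 [-0.39  0.11  1.64  0.    1.4  -1.62]
[251.24440274 137.57783206]
```

View pics/w2.png

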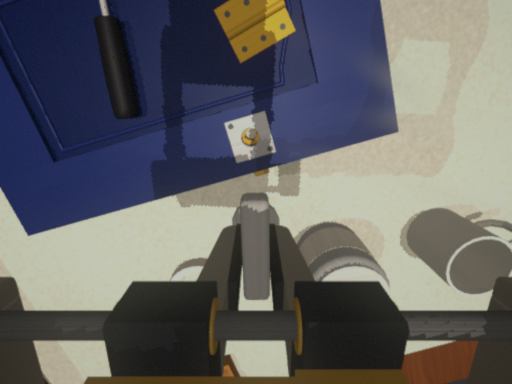

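Wrist view: plate centre about (250,138), hole (250,136), bolt at (260,172); held bar from (255,195) to (257,299), upright.

```bash
python3 - <<'E'
from h import *
st=robot.get_state(); c=cam("wrist",st); im=cv2.imread("pics/w2.png"); hsv=cv2.cvtColor(im,cv2.COLOR_BGR2HSV)
m=((hsv[...,1]<70)&(hsv[...,2]>70)).astype(np.uint8); r=np.zeros_like(m); r[105:170,215:285]=1; m&=r
cn,_=cv2.findContours(m,0,2); k=max(cn,key=cv2.contourArea); R=cv2.minAreaRect(k); print(R)
B=np.array([onz(c,p,.071) for p in cv2.boxPoints(R)]); print("plate ctr",B.mean(0),[np.linalg.norm(B[i]-B[i-1]).round(4) for i in range(4)],[np.degrees(np.arctan2(*(B[i]-B[i-1])[1::-1])).round(1) for i in range(4)])
# lock edge of door
e=[onz(c,p,.067) for p in ((29,234),(397,131))]; d=e[1]-e[0]; n=np.array([-d[1],d[0]])/np.hypot(*d[:2]); print("edge",e,np.degrees(np.arctan2(d[1],d[0])),"dist ctr", n@(B.mean(0)-e[0])[:2])
Rt=Ro.from_quat(st["eef_rot"]).as_matrix()
for z in (.0275,):
  for p in ((255.5,195.5),(257,299.5)):
    print("bar end tool", Rt.T@(onz(c,p,st["position"][2]+z)-st["position"]))
crop=cv2.resize(im[100:310,190:330],None,fx=2.8,fy=2.8,interpolation=2); cv2.imwrite("pics/c2.png",crop)
E
```

```text
((250.06423950195312, 136.8807373046875), (44.2515754699707, 43.6768798828125), 73.3007583618164)
plate ctr [ 0.50250127 -0.08727117  0.071     ] [np.float64(0.0487), np.float64(0.0474), np.float64(0.0481), np.float64(0.0495)] [np.float64(175.9), np.float64(86.7), np.float64(-1.6), np.float64(-92.6)]
edge [array([ 0.52323303, -0.38701955,  0.067     ]), array([0.5507913 , 0.06931478, 0.067     ])] 86.54407466862959 dist ctr 0.038763099158796485
bar end tool [ 0.03718578  0.00025831 -0.02749784]
bar end tool [-0.02753266  0.00116933 -0.02750129]
```

View pics/c2.png

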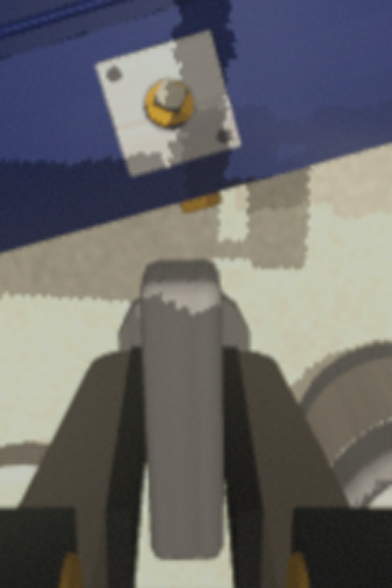

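Emit:
servo_tool(
  moves=[
    [-0.4, 0.08, 0, 0, 0, 0, -1],
    [-0.6, 0.14, 0, 0, 0, 0, -1],
    [-0.47, 0.1, 0, 0, 0, 0, -1],
    [0, 0, -0.5, 0, 0, 0, -1],
    [0, 0, -0.8, 0, 0, 0, -1],
    [0, 0, -0.7, 0, 0, 0, -1],
    [0, 0, -0.4, 0, 0, 0, -1],
    [0, 0, 0, 0, 0, 0, -1],
    [0, 0, 0, 0, 0, 0, -1],
  ],
)

```text
t: 8.2
position: [0.5054, -0.089, 0.1502]
eef_rot: [0.169, 0.986, -0.0, 0.0]
wrist_force: [0.0, -0.3, -1.4]
grip_width: 0.0162
grasp_force: 30.0
```

```bash
python3 - <<'E'
from h import *
st=robot.get_state(); show(st)
for n,f in (("scene",7),("side",7)):
    u=proj(cam(n),[.5025,-.0873,.071]).astype(int); im=robot.camera(n)[:,:,::-1]
    cv2.imwrite(f"pics/z_{n}.png",im)
    x=cv2.resize(im[u[1]-40:u[1]+20,u[0]-30:u[0]+27],None,fx=f,fy=f,interpolation=2); globals()[n]=x
cv2.imwrite("pics/c3.png",np.hstack([scene,side]))
E
```

```text
t 8.2 p [ 0.5054 -0.089   0.1502] yaw 70.5 z [ 0.001 -0.    -1.   ] F [ 0.  -0.3 -1.4] M [ 0.07 -0.2   0.03] w 0.0162 q6 [-0.41  0.06  1.84  0.    1.25 -1.64]
```

View pics/c3.png

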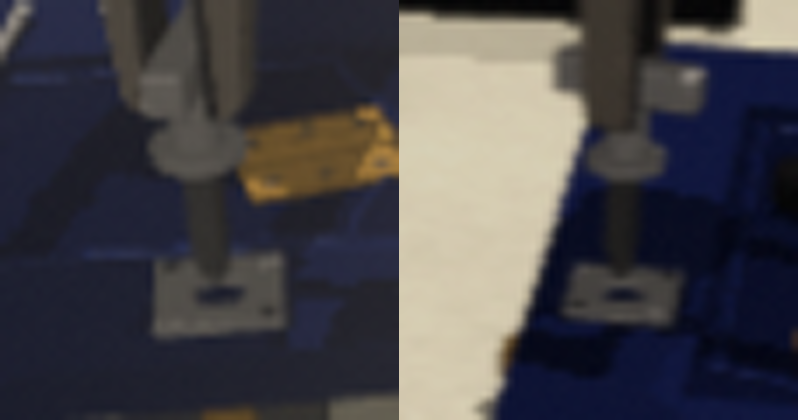

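Spindle tip hangs just above the hole in both views: scene crop tip (213,282), hole (218,294); side crop tip (621,270), hole (626,294).

```bash
python3 - <<'E'
from h import *
H=np.array([.5025,-.0873,.071])
rows=[];rhs=[]
for n,d in (("scene",(-5,-12)),("side",(-5,-24))):
    c=cam(n); p0=proj(c,H); J=np.array([(proj(c,H+np.eye(3)[i]*.001)-p0)*7 for i in range(3)]).T
    print(n,"crop px per mm",J.round(2)); rows.append(J); rhs.append(d)
print("tip-hole mm",np.linalg.lstsq(np.vstack(rows),np.hstack(rhs),rcond=None)[0])
E
```

```text
scene crop px per mm [[ 0.15  2.8  -0.28]
 [ 1.45 -0.31 -2.31]]
side crop px per mm [[-2.32 -0.13  0.09]
 [-0.13  1.01 -2.09]]
tip-hole mm [ 3.51615741 -1.67556825  8.86366027]
```

Emit:
servo_tool(
  moves=[
    [-0.05, 0.04, 0, 0, 0, 0, -1],
    [0, 0, -0.1, 0, 0, 0, -1],
    [0, 0, -0.2, 0, 0, 0, -1],
    [0, 0, -0.2, 0, 0, 0, -1],
    [0, 0, -0.2, 0, 0, 0, -1],
    [0, 0, -0.2, 0, 0, 0, -1],
    [0, 0, -0.17, 0, 0, 0, -1],
    [0, 0, 0, 0, 0, 0, -1],
  ],
)

```text
t: 9.1
position: [0.5027, -0.0877, 0.1163]
eef_rot: [0.17, 0.986, 0.0, -0.001]
wrist_force: [-0.3, -0.5, -2.3]
grip_width: 0.0169
grasp_force: 30.0
```

Emit:
servo_tool(
  moves=[
    [0, 0, -0.07, 0, 0, 0, -1],
    [0, 0, -0.07, 0, 0, 0, -1],
    [0, 0, 0, 0, 0, 0, -1],
  ],
)

```text
t: 9.4
position: [0.5033, -0.0879, 0.113]
eef_rot: [0.17, 0.986, 0.0, -0.0]
wrist_force: [0.1, 0.1, -2.4]
grip_width: 0.0163
grasp_force: 30.0
```

Emit:
servo_tool(
  moves=[
    [0, 0, -0.1, 0, 0, 0, -1],
    [0, 0, -0.07, 0, 0, 0, -1],
    [0, 0, 0, 0, 0, 0, -1],
  ],
)

```text
t: 9.7
position: [0.5032, -0.0879, 0.1077]
eef_rot: [0.17, 0.986, 0.0, -0.0]
wrist_force: [-0.1, 0.0, -1.6]
grip_width: 0.0165
grasp_force: 30.0
```

Emit:
servo_tool(
  moves=[
    [0, 0, -0.07, 0, 0, 0, -1],
    [0, 0, 0, 0, 0, 0, -1],
  ],
)

```text
t: 9.9
position: [0.5033, -0.0879, 0.1057]
eef_rot: [0.17, 0.986, 0.0, -0.0]
wrist_force: [0.2, 0.4, -2.5]
grip_width: 0.0166
grasp_force: 30.0
```

Emit:
servo_tool(
  moves=[
    [0, 0, -0.04, 0, 0, 0, -1],
    [0, 0, 0, 0, 0, 0, -1],
  ],
)

```text
t: 10.1
position: [0.5033, -0.0879, 0.1046]
eef_rot: [0.17, 0.986, 0.0, -0.0]
wrist_force: [-0.2, 0.4, -2.5]
grip_width: 0.0166
grasp_force: 30.0
```

Emit:
servo_tool(
  moves=[
    [0, 0, -0.04, 0, 0, 0, -1],
    [0, 0, 0, 0, 0, 0, -1],
  ],
)

```text
t: 10.3
position: [0.5034, -0.0879, 0.1035]
eef_rot: [0.17, 0.986, 0.0, -0.0]
wrist_force: [-0.6, 0.3, -0.9]
grip_width: 0.0168
grasp_force: 30.0
```

Emit:
servo_tool(
  moves=[
    [0, 0, -0.03, 0, 0, 0, -1],
    [0, 0, 0, 0, 0, 0, -1],
  ],
)

```text
t: 10.5
position: [0.5037, -0.088, 0.1029]
eef_rot: [0.17, 0.986, -0.0, 0.0]
wrist_force: [-0.4, 0.6, 0.4]
grip_width: 0.0166
grasp_force: 30.0
```

Emit:
servo_tool(
  moves=[
    [0, 0, -0.02, 0, 0, 0, -1],
    [0, 0, 0, 0, 0, -0.5, -1],
    [0, 0, 0, 0, 0, -0.5, -1],
    [0, 0, 0, 0, 0, -0.5, -1],
    [0, 0, 0, 0, 0, 0, -1],
  ],
)

```text
t: 11.0
position: [0.5038, -0.0882, 0.1025]
eef_rot: [0.243, 0.97, -0.0, 0.0]
wrist_force: [-0.2, -0.6, 2.1]
grip_width: 0.017
grasp_force: 30.0
```

Emit:
servo_tool(
  moves=[
    [0, 0, 0, 0, 0, -0.5, -1],
    [0, 0, 0, 0, 0, -0.5, -1],
    [0, 0, 0, 0, 0, 0, -1],
  ],
)

```text
t: 11.3
position: [0.5034, -0.0879, 0.102]
eef_rot: [0.291, 0.957, 0.0, -0.0]
wrist_force: [0.3, -0.2, -0.7]
grip_width: 0.0164
grasp_force: 30.0
```

Emit:
servo_tool(
  moves=[
    [0, 0, 0, 0, 0, -0.5, -1],
    [0, 0, 0, 0, 0, -0.5, -1],
    [0, 0, 0, 0, 0, 0, -1],
  ],
)

```text
t: 11.6
position: [0.5032, -0.0878, 0.1017]
eef_rot: [0.338, 0.941, 0.0, -0.0]
wrist_force: [0.3, 0.3, -1.4]
grip_width: 0.0167
grasp_force: 30.0
```

Emit:
servo_tool(
  moves=[
    [0, 0, -0.04, 0, 0, 0, -1],
    [0, 0, 0, 0, 0, 0, -1],
  ],
)

```text
t: 11.8
position: [0.5033, -0.0878, 0.1006]
eef_rot: [0.338, 0.941, 0.0, -0.0]
wrist_force: [-0.0, -0.5, -1.3]
grip_width: 0.0166
grasp_force: 30.0
```

Emit:
servo_tool(
  moves=[
    [0, 0, -0.03, 0, 0, 0, -1],
    [0, 0, 0, 0, 0, 0, -1],
  ],
)

```text
t: 12.0
position: [0.5033, -0.0879, 0.0998]
eef_rot: [0.338, 0.941, 0.0, -0.0]
wrist_force: [-0.5, -0.2, -2.1]
grip_width: 0.0165
grasp_force: 30.0
```

Emit:
servo_tool(
  moves=[
    [0, 0, -0.05, 0, 0, 0, -1],
    [0, 0, -0.05, 0, 0, 0, -1],
    [0, 0, 0, 0, 0, 0, -1],
  ],
)

```text
t: 12.3
position: [0.5033, -0.0879, 0.0967]
eef_rot: [0.339, 0.941, 0.0, -0.0]
wrist_force: [-0.2, -0.6, -2.8]
grip_width: 0.0168
grasp_force: 30.0
```

Emit:
servo_tool(
  moves=[
    [0, 0, -0.04, 0, 0, 0, -1],
    [0, 0, 0, 0, 0, 0, -1],
  ],
)

```text
t: 12.5
position: [0.5034, -0.0879, 0.0957]
eef_rot: [0.339, 0.941, 0.0, -0.0]
wrist_force: [0.1, -0.1, -3.0]
grip_width: 0.0167
grasp_force: 30.0
```

Emit:
servo_tool(
  moves=[
    [0, 0, -0.03, 0, 0, 0, -1],
    [0, 0, 0, 0, 0, 0, -1],
  ],
)

```text
t: 12.7
position: [0.5034, -0.0879, 0.0948]
eef_rot: [0.339, 0.941, 0.0, -0.0]
wrist_force: [0.6, 0.6, -1.9]
grip_width: 0.0166
grasp_force: 30.0
```

Emit:
servo_tool(
  moves=[
    [0, 0, -0.04, 0, 0, 0, -1],
    [0, 0, 0, 0, 0, 0, -1],
  ],
)

```text
t: 12.9
position: [0.5033, -0.0879, 0.0936]
eef_rot: [0.339, 0.941, 0.0, -0.0]
wrist_force: [0.1, -0.4, -2.6]
grip_width: 0.0168
grasp_force: 30.0
```

Emit:
servo_tool(
  moves=[
    [0, 0, -0.03, 0, 0, 0, -1],
    [0, 0, 0, 0, 0, 0, -1],
  ],
)

```text
t: 13.1
position: [0.5036, -0.0882, 0.0931]
eef_rot: [0.339, 0.941, -0.0, 0.0]
wrist_force: [-0.6, -0.7, -0.5]
grip_width: 0.0165
grasp_force: 30.0
```

Emit:
servo_tool(
  moves=[
    [0, 0, -0.02, 0, 0, 0, -1],
    [0, 0, 0, 0, 0, 0, -1],
  ],
)

```text
t: 13.3
position: [0.5037, -0.0882, 0.093]
eef_rot: [0.338, 0.941, -0.0, 0.0]
wrist_force: [-1.9, -0.1, 4.7]
grip_width: 0.0167
grasp_force: 30.0
```

Emit:
servo_tool(
  moves=[
    [0, 0, 0.01, 0, 0, -0.5, -1],
    [-0.005, 0, 0, 0, 0, -0.8, -1],
    [-0.005, 0, 0, 0, 0, -0.8, -1],
    [0, 0, 0, 0, 0, 0, -1],
  ],
)

```text
t: 13.7
position: [0.5034, -0.0883, 0.0931]
eef_rot: [0.435, 0.9, -0.0, 0.0]
wrist_force: [-2.1, -1.1, 3.8]
grip_width: 0.0164
grasp_force: 30.0
```

```bash
python3 -c "
from h import *
show(robot.get_state())"
```

```text
t 13.7 p [ 0.5034 -0.0883  0.0931] yaw 38.4 z [ 0.001 -0.001 -1.   ] F [-2.1 -1.1  3.8] M [-0.25  0.23  0.  ] w 0.0164 q6 [-0.41  0.12  1.89 -0.    1.13 -1.08]
```

Smooth. Continue the clockwise turn, shifting in −x.

Emit:
servo_tool(
  moves=[
    [-0.01, 0, 0, 0, 0, -0.8, -1],
    [-0.01, 0, 0, 0, 0, -0.8, -1],
    [-0.01, 0, 0, 0, 0, -0.8, -1],
    [0, 0, 0, 0, 0, 0, -1],
  ],
)

```text
t: 14.1
position: [0.5027, -0.0887, 0.0931]
eef_rot: [0.539, 0.842, -0.0, 0.001]
wrist_force: [-0.7, -2.3, 4.4]
grip_width: 0.0164
grasp_force: 30.0
```

Emit:
servo_tool(
  moves=[
    [-0.01, 0, 0, 0, 0, -0.8, -1],
    [-0.01, 0, 0, 0, 0, -0.8, -1],
    [-0.01, 0, 0, 0, 0, -0.8, -1],
    [0, 0, 0, 0, 0, 0, -1],
  ],
)

```text
t: 14.5
position: [0.502, -0.0887, 0.0931]
eef_rot: [0.636, 0.772, -0.0, 0.001]
wrist_force: [-0.9, -3.5, 4.5]
grip_width: 0.0167
grasp_force: 30.0
```

```bash
python3 -c "
from h import *
show(robot.get_state())"
```

```text
t 14.5 p [ 0.502  -0.0887  0.0931] yaw 11.0 z [ 0.001 -0.001 -1.   ] F [-0.9 -3.5  4.5] M [-0.7   0.06  0.09] w 0.0167 q6 [-0.41  0.12  1.89 -0.    1.13 -0.6 ]
```

Emit:
servo_tool(
  moves=[
    [-0.01, -0.015, 0, 0, 0, -0.8, -1],
    [-0.01, -0.01, 0, 0, 0, -0.8, -1],
    [0, 0, 0, 0, 0, 0, -1],
  ],
)

```text
t: 14.8
position: [0.5015, -0.0891, 0.0931]
eef_rot: [0.695, 0.719, 0.0, 0.001]
wrist_force: [0.5, -2.4, 5.1]
grip_width: 0.0168
grasp_force: 30.0
```

```bash
python3 -c "
from h import *
show(robot.get_state())"
```

```text
t 14.8 p [ 0.5015 -0.0891  0.0931] yaw 1.9 z [ 0.002 -0.001 -1.   ] F [ 0.5 -2.4  5.1] M [-0.5  -0.08 -0.  ] w 0.0168 q6 [-0.41  0.12  1.89  0.    1.13 -0.45]
```

Emit:
servo_tool(
  moves=[
    [-0.005, -0.01, 0, 0, 0, -0.6, -1],
    [-0.005, -0.01, 0, 0, 0, -0.6, -1],
    [0, 0, 0, 0, 0, 0, -1],
  ],
)

```text
t: 15.1
position: [0.5012, -0.0894, 0.093]
eef_rot: [0.737, 0.676, 0.001, 0.001]
wrist_force: [0.0, -2.3, 4.7]
grip_width: 0.0165
grasp_force: 30.0
```

```bash
python3 -c "
from h import *
show(robot.get_state())"
```

```text
t 15.1 p [ 0.5012 -0.0894  0.093 ] yaw -5.0 z [ 0.002 -0.    -1.   ] F [ 0.  -2.3  4.7] M [-0.29 -0.19  0.06] w 0.0165 q6 [-0.41  0.12  1.9   0.    1.13 -0.33]
```

```bash
cat >> h.py <<'E'
def brass(im,n):
    u=proj(cam(n),[.548,-.09,.055]).astype(int); hsv=cv2.cvtColor(np.ascontiguousarray(im),cv2.COLOR_BGR2HSV)[u[1]-9:u[1]+10,u[0]-11:u[0]+12]
    return int(((hsv[...,0]>8)&(hsv[...,0]<30)&(hsv[...,1]>130)&(hsv[...,2]>60)).sum())
def bolt():
    print("brass px now/initial",[(n,brass(robot.camera(n)[:,:,::-1],n),brass(cv2.imread(f"pics/z_{n}.png"),n)) for n in ("scene","side")])
E
python3 -c "
from h import *
bolt()"
```

```text
brass px now/initial [('scene', 49, 49), ('side', 0, 0)]
```

Emit:
servo_tool(
  moves=[
    [-0.005, -0.01, 0, 0, 0, -0.6, -1],
    [-0.005, -0.01, 0, 0, 0, -0.6, -1],
    [0, 0, 0, 0, 0, 0, -1],
  ],
)

```text
t: 15.5
position: [0.501, -0.0897, 0.0931]
eef_rot: [0.776, 0.63, 0.001, 0.0]
wrist_force: [1.0, -1.2, 5.5]
grip_width: 0.0169
grasp_force: 30.0
```

```bash
python3 -c "
from h import *
show(robot.get_state()); bolt()"
```

```text
t 15.5 p [ 0.501  -0.0897  0.0931] yaw -11.9 z [ 0.002  0.    -1.   ] F [ 1.  -1.2  5.5] M [-0.09 -0.2   0.08] w 0.0169 q6 [-0.42  0.12  1.9   0.    1.13 -0.21]
brass px now/initial [('scene', 46, 49), ('side', 0, 0)]
```

Scene mask tracks the bolt. Continue.

Emit:
servo_tool(
  moves=[
    [-0.005, -0.01, 0, 0, 0, -0.6, -1],
    [-0.005, -0.01, 0, 0, 0, -0.6, -1],
    [0, 0, 0, 0, 0, 0, -1],
  ],
)

```text
t: 15.9
position: [0.5007, -0.0899, 0.093]
eef_rot: [0.813, 0.583, 0.001, 0.0]
wrist_force: [0.8, 0.3, 5.8]
grip_width: 0.0168
grasp_force: 30.0
```

```bash
python3 -c "
from h import *
show(robot.get_state()); bolt()"
```

```text
t 15.9 p [ 0.5007 -0.0899  0.093 ] yaw -18.7 z [ 0.002  0.001 -1.   ] F [0.8 0.3 5.8] M [ 0.22 -0.23  0.12] w 0.0168 q6 [-0.42  0.12  1.9   0.    1.13 -0.09]
brass px now/initial [('scene', 38, 49), ('side', 0, 0)]
```

Emit:
servo_tool(
  moves=[
    [0, -0.01, 0, 0, 0, -0.6, -1],
    [0, -0.01, 0, 0, 0, -0.3, -1],
    [0, 0, 0, 0, 0, 0, -1],
  ],
)

```text
t: 16.3
position: [0.5006, -0.0901, 0.093]
eef_rot: [0.838, 0.546, 0.001, -0.0]
wrist_force: [1.4, 2.2, 6.3]
grip_width: 0.0169
grasp_force: 30.0
```

```bash
python3 -c "
from h import *
show(robot.get_state()); bolt()"
```

```text
t 16.3 p [ 0.5006 -0.0901  0.093 ] yaw -23.8 z [ 0.002  0.002 -1.   ] F [1.4 2.2 6.3] M [ 0.5  -0.16  0.18] w 0.0169 q6 [-0.42  0.12  1.9   0.    1.13 -0.  ]
brass px now/initial [('scene', 33, 49), ('side', 0, 0)]
```

Emit:
servo_tool(
  moves=[
    [0, 0.01, 0, 0, 0, -0.6, -1],
    [0, 0.01, 0, 0, 0, -0.4, -1],
    [0, 0, 0, 0, 0, 0, -1],
  ],
)

```text
t: 16.7
position: [0.5005, -0.0896, 0.093]
eef_rot: [0.864, 0.503, 0.001, -0.0]
wrist_force: [1.0, 1.3, 6.0]
grip_width: 0.0166
grasp_force: 30.0
```

```bash
python3 -c "
from h import *
show(robot.get_state()); bolt()"
```

```text
t 16.7 p [ 0.5005 -0.0896  0.093 ] yaw -29.6 z [ 0.001  0.001 -1.   ] F [1.  1.3 6. ] M [ 0.28 -0.11  0.19] w 0.0166 q6 [-0.42  0.12  1.9   0.    1.13  0.1 ]
brass px now/initial [('scene', 28, 49), ('side', 0, 0)]
```

Emit:
servo_tool(
  moves=[
    [0, 0, 0, 0, 0, -0.4, -1],
    [0, 0, 0, 0, 0, -0.3, -1],
    [0, 0, 0, 0, 0, 0, -1],
  ],
)

```text
t: 17.1
position: [0.5004, -0.0896, 0.093]
eef_rot: [0.881, 0.473, 0.001, -0.0]
wrist_force: [0.7, 1.2, 6.2]
grip_width: 0.0171
grasp_force: 30.1
```

```bash
python3 -c "
from h import *
show(robot.get_state()); bolt()"
```

```text
t 17.1 p [ 0.5004 -0.0896  0.093 ] yaw -33.6 z [ 0.001  0.002 -1.   ] F [0.7 1.2 6.2] M [0.41 0.02 0.19] w 0.0171 q6 [-0.42  0.12  1.9   0.    1.13  0.17]
brass px now/initial [('scene', 25, 49), ('side', 0, 0)]
```

Emit:
servo_tool(
  moves=[
    [0, 0, 0, 0, 0, -0.4, -1],
    [0, 0, 0, 0, 0, -0.3, -1],
    [0, 0, 0, 0, 0, 0, -1],
  ],
)

```text
t: 17.5
position: [0.5002, -0.0894, 0.093]
eef_rot: [0.897, 0.442, 0.001, -0.001]
wrist_force: [-0.9, 2.8, 7.4]
grip_width: 0.0168
grasp_force: 30.2
```

```bash
python3 - <<'E'
from h import *
show(robot.get_state()); bolt()
o=[]
for im in (cv2.imread("pics/z_scene.png"),robot.camera("scene")[:,:,::-1]):
    u=proj(cam("scene"),[.548,-.09,.055]).astype(int); o.append(cv2.resize(im[u[1]-28:u[1]+20,u[0]-25:u[0]+25],None,fx=8,fy=8,interpolation=0))
cv2.imwrite("pics/c4.png",np.hstack(o))
E
```

```text
t 17.5 p [ 0.5002 -0.0894  0.093 ] yaw -37.6 z [ 0.001  0.002 -1.   ] F [-0.9  2.8  7.4] M [0.47 0.14 0.4 ] w 0.0168 q6 [-0.42  0.12  1.9   0.    1.13  0.24]
brass px now/initial [('scene', 25, 49), ('side', 0, 0)]
```

View pics/c4.png

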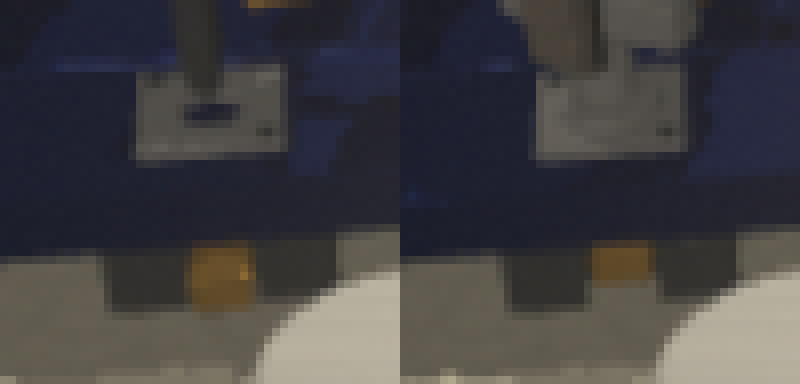

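Torque stepped up to 0.4 N m with the bolt no longer moving: dead stop, only the bolt's end face visible (drawn in). Turn back.

Emit:
servo_tool(
  moves=[
    [0, 0, 0, 0, 0, 0.8, -1],
    [0.005, 0, 0, 0, 0, 0.8, -1],
    [0.005, -0.005, 0, 0, 0, 0.8, -1],
    [0.007, 0, 0, 0, 0, 0.8, -1],
    [0.008, 0, 0, 0, 0, 0.8, -1],
    [0.008, 0, 0, 0, 0, 0.8, -1],
    [0, 0, 0, 0, 0, 0, -1],
  ],
)

```text
t: 18.35
position: [0.5013, -0.0898, 0.093]
eef_rot: [0.766, 0.643, 0.001, -0.0]
wrist_force: [-1.5, 2.2, 6.6]
grip_width: 0.0164
grasp_force: 30.0
```

```bash
python3 -c "
from h import *
show(robot.get_state()); bolt()"
```

```text
t 18.35 p [ 0.5013 -0.0898  0.093 ] yaw -10.0 z [ 0.001  0.002 -1.   ] F [-1.5  2.2  6.6] M [ 0.26  0.02 -0.01] w 0.0164 q6 [-0.42  0.12  1.89  0.    1.13 -0.24]
brass px now/initial [('scene', 50, 49), ('side', 0, 0)]
```

Emit:
servo_tool(
  moves=[
    [0.01, 0.005, 0, 0, 0, 0.8, -1],
    [0.01, 0.005, 0, 0, 0, 0.8, -1],
    [0.01, 0.005, 0, 0, 0, 0.8, -1],
    [0.01, 0.005, 0, 0, 0, 0.8, -1],
    [0.01, 0.005, 0, 0, 0, 0.8, -1],
    [0.01, 0.005, 0, 0, 0, 0.8, -1],
    [0, 0, 0, 0, 0, 0, -1],
  ],
)

```text
t: 19.15
position: [0.5028, -0.0897, 0.093]
eef_rot: [0.591, 0.807, 0.0, 0.0]
wrist_force: [-2.4, -1.3, 7.5]
grip_width: 0.0162
grasp_force: 30.0
```

```bash
python3 -c "
from h import *
show(robot.get_state()); bolt()"
```

```text
t 19.15 p [ 0.5028 -0.0897  0.093 ] yaw 17.5 z [ 0.  0. -1.] F [-2.4 -1.3  7.5] M [-0.25  0.25 -0.01] w 0.0162 q6 [-0.41  0.12  1.89  0.    1.13 -0.72]
brass px now/initial [('scene', 48, 49), ('side', 0, 0)]
```

Emit:
servo_tool(
  moves=[
    [0.01, 0.01, 0, 0, 0, 0.8, -1],
    [0.01, 0.01, 0, 0, 0, 0.8, -1],
    [0, 0, 0.015, 0, 0, 0, -1],
    [0, 0, 0, 0, 0, 0, -1],
    [0, 0, 0, 0, 0, 0, -0.5],
    [0, 0, 0, 0, 0, 0, 0],
    [0, 0, 0, 0, 0, 0, 0.2],
    [0, 0, 0, 0, 0, 0, 0.2],
  ],
)

```text
t: 20.05
position: [0.5029, -0.0888, 0.0924]
eef_rot: [0.527, 0.85, 0.0, -0.001]
wrist_force: [-0.1, 0.0, 0.4]
grip_width: 0.0448
grasp_force: 0.0
```

Emit:
servo_tool(
  moves=[
    [0, 0, 0, 0, 0, 0, 0.2],
    [0, 0, 0.3, 0, 0, 0, 0.2],
    [0, 0, 0.8, 0, 0, 0, 0.2],
    [0, 0, 0.9, 0, 0, 0, 0.2],
    [0, 0, 0.9, 0, 0, 0, 0.2],
    [0.5, -0.5, 0.9, 0, 0, 0, 0.2],
    [0.8, -0.3, 0.3, 0, 0, 0, 0.2],
    [0.5, 0, 0, 0, 0, 0, 0.2],
    [0, 0, 0, 0, 0, 0, 0.2],
  ],
)

```text
t: 20.95
position: [0.5585, -0.1135, 0.217]
eef_rot: [0.527, 0.85, 0.0, 0.001]
wrist_force: [-0.5, 0.4, 0.4]
grip_width: 0.055
grasp_force: 0.0
```

```bash
python3 - <<'E'
from h import *
show(robot.get_state()); bolt()
a=robot.camera("wrist")[:,:,::-1][20:320,130:400]
b=robot.camera("side")[:,:,::-1]; b=cv2.resize(b[120:260,210:390],(386,300))
cv2.imwrite("pics/end.png",np.hstack([a,b]))
E
```

```text
t 20.95 p [ 0.5585 -0.1135  0.217 ] yaw 26.4 z [ 0.002 -0.    -1.   ] F [-0.5  0.4  0.4] M [ 0.02 -0.06 -0.02] w 0.055 q6 [-0.41  0.14  1.61  0.    1.39 -0.87]
brass px now/initial [('scene', 52, 49), ('side', 4, 0)]
```

View pics/end.png

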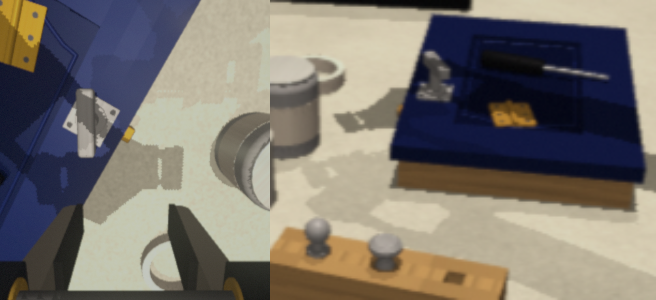

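The knob sits down on the plate, the bolt is fully out, the arm is clear and the other things are undisturbed.

```bash
python3 -c "
from plant import robot
print(robot.close_job())"
```

```text
the job is handed in; nothing more can be done
None
```

The bar knob is seated with its collar down on the plate; turning it clockwise drew the bolt right in and turning it back brought the bolt fully out again, then I let go and handed the job in at about 21 s, with no other things seen to have moved.

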